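# Turn the leaf of a swatch stand

## Task

Turn the leaf of the swatch stand over its spine by pushing it with the fingertips, from the sloping rest across to the tray, until it lies fully flat on the tray with its orange back up. Only push it: do not pinch it between the fingers, and do not slam it down. Leave the yellow notes, charger, jar and glue stick where they stand.

Things in the scene. Friction and masses are not known exactly. Their poses are not given: they have to be found in the camera images.
- swatch_stand: Fixed grey stand, 112 (x) by 222 (y) mm. Origin on the desk below the middle of the spine, z up; spine along x. On its +y side a flat white tray (y 17 to 129 mm, top 16 mm above the desk); on -y a grey rest slopes up at 45 degrees away from the spine to y = -75, 85 mm above the desk, on legs at y = -60 to -72. Base plate 10 mm high, ends at y = -92.
- spine_mid (a point): Middle of the spine, on the hinge axis, 21 mm above the desk. (The room: a bookshelf overhangs the back of the desk, its front edge at world x = 0.61 m, its underside 0.47 m above the desk; keep the wrist clear of it.)
- swatch_leaf (a joint): Leaf angle, rad. 0: against the sloping rest, rising at 45 degrees on the stand's -y side; 0.785: upright; 2.356 (stop): flat on the tray on the +y side. It may start partly raised (up to 0.35). The hinge is stiff (about 0.09 Nm, 0.8 N at the free edge): the leaf stays at any angle where it is left.
- leaf_edge (a point): Middle of the leaf's free edge, 125 mm from the spine axis, mid-thickness; moves with the leaf. The leaf, white with six sample chips on its face and plain orange on its back, is a rigid panel 104 mm along the spine, from 12 to 125 mm off the spine axis, 5.6 mm thick, hinge axis in its mid-plane. It overhangs the rest by 25 mm. Flat on the tray its upper side is 24 mm above the desk.
- note_block: Loose pad of yellow notes 77x77x24 mm, origin under its centre, beyond the tray.
- charger: Loose white plug-in charger 70x46x28 mm, origin under its centre, beyond the sloping rest.
- parts_jar: Loose jar with black lid, 52 mm across, 70 mm tall, origin under its centre, behind the stand.
- glue_stick: Loose yellow glue stick with red cap, 27 mm across, 92 mm tall, standing, origin under its centre, behind the stand.

How it is judged:
By the outcome, as a careful person would: the job done as asked, in the order asked, and still so for the second after the job is handed in, with the robot touching nothing.
It also fails if it takes over 35 s, if anything falls off the work surface, if the arm or the gripper's body presses on something with over 40 N, if the wrist force passes 120 N, or if a joint passes its speed limit or range.

## Robot

A 6-joint arm with a two-finger parallel gripper is mounted at the origin on a cart in front of the work surface, level with it; the furniture and walls round the work are solid. World frame = base frame: x ahead of the robot, y to its left, z up, the work surface at z = 0. Lengths are in mm, angles in rad, forces in N, time in s.
With the tool pointing down it reaches from about 350 to 725 mm from the base axis. Payload 6 kg.
Tool frame: the origin (TCP) lies between the finger pads; the fingertips stand 17 mm ahead of it and the grasp point (between the pads) lies 2 mm behind it (ctrl.tip_extent is the distance from the TCP to the fingertips, in mm); x points along the fingers, y is the direction in which the jaws open and shut, and the axes are right-handed (so a half turn about x gives the same grasp; the last joint's range is limited). The gripper opens to 85 mm and grips with 20 to 120 N. Pads are 22 mm wide; open, the fingers measure 114 mm over their backs; the gripper's body (76 mm by 85 mm) begins 54 mm behind the grasp point. The pads swing forward as they close: fully open they stand 13 mm farther back than shut.
Start: joints at [1.477, 0.04, 0.085, 0, -1.615, -0.334], TCP at [248.894, 545.919, 248.261] pointing down, gripper open.
Joint ranges: [-2.56, 2.56], [-1.29, 2.01], [-1.08, 1.49], [-3.29, 1.98], [-2.81, -0.18], [-2.99, 2.99]. Speed limits (rad/s): [2.57, 2.57, 3.01, 3.14, 3.14, 3.14].

## Interface

Orientations are given as a rotation vector (axis times angle).
In Python, from cell import ctrl, read_camera, search_frame gives the robot as it stands.
- The arm moves only by the tool carry_out, never from a script. Its argument "rows" is a list of rows, each a list of 7 numbers: the turn, a rotation vector about the tool's x, y, z scaled (see below), then the shift along the tool's x, y, z scaled (see below), then the opening, from -1 (shut) to 1 (fully open), so that 0 is half open. A call has 1 to 20 rows; each row is the pose to reach, as a shift and turn from the pose commanded when the call began, along the tool's axes at that moment, turning the shorter way round; what a row does not reach only later rows make up. The controller multiplies each number of a shift by 10 cm and each number of a turn by pi rad. A row lasts 1/8 s, in which the tool goes at most 62.5 mm and 10.7 degrees, less where a joint would pass 70% of its speed; a pose out of reach is approached as far as the arm can. A call with a number of a shift or a turn outside -1 to 1 is refused whole. A call with a gripper value outside its range is refused whole. The fingers move at their own pace and stop on an object; "grip_force" is the grip in N (left out, the last holds). Time passes only in rows, so rows that repeat a pose let the fingers close. It gives the time, the measured TCP pose, the force and the opening at its end, in the units of the state.
- ctrl.observe(): the state, without advancing time (a new reading comes with each control period).
- read_camera(name): name is "scene" or "top" or "wrist"; returns a dict with "color" (400x640x3 uint8, red, green, blue), "K" (3x3 intrinsics, pixels), "R" (3x3) and "t" (3): a world point X has camera coordinates R X + t. Camera axes: x right, y down, z forward; pixel columns grow to the right and rows downward; lengths in mm; the calibration is good to about 2 mm. A picture is of the moment at which its call begins. There is no depth.
- ctrl.hand_in(): hands the job in, once; it reports no verdict.
Trained networks look in a picture, given as the dict that the camera call returned (one of the last four; its "shot" number tells which), for a name from the list of things; names that differ only in an ending like _2 or _b are one class to them, and where a whole thing is asked for, a point or a joint stands for the part that bears it (a point fixed in the world has none). Each returns a list of dicts, best first, with "confidence" (0 to 1); they miss things now and then, are a little off and sometimes report something else, mostly with a low value. They report only what shows in the picture. A call takes as long as a camera call.
- search_frame(thing, picture): "at" ([x, y, z] in mm, in world coordinates, good to about 4 mm: the middle of the surface that is visible of it).
The state is a dict: "t": time; "qpos": joint angles; "joint_vel": joint speeds; "effort": joint torques, N m; "tool_pos": TCP position; "ee_rot": TCP orientation; "contact_force": force on the tool from outside, world axes, zero at the start; "ft_torque": the same for the moment, N m; "width": opening from 0.0 (shut) to 1.0 (fully open).
Only numpy, scipy, OpenCV 4.12 (cv2) and the standard library are available. Lean on these libraries where they do the work, as an engineer would, in place of code of your own. Each camera call takes 0.05 s, during which the arm holds its last target.

## Working session

There is one attempt and no reset: what is moved stays moved. The work goes in short steps, Python scripts to look and compute and a tool call to move; the robot and the scene stay as the last step left them, time stands still between calls to the robot, and variables do not carry over. Pictures are saved under pics/ and viewed, and the job is handed in when it is done.

Besides the shell and the picture viewer there is one more tool, called after "Emit:" by a JSON object that holds its "op" and its "data". carry_out: Moves the arm, as the interface text tells. Shifts and turns lie within -1 to 1; 1 stands for 10 cm of shift or pi rad of turn. Its arguments: {"type":"object","properties":{"rows":{"type":"array"},"grip_force":{"type":"number"}},"required":["rows"]}

```bash
mkdir -p pics; ls; python3 - <<'E'
from cell import ctrl, read_camera, search_frame
import cv2, numpy as np
o=ctrl.observe(); print({k:np.round(v,3).tolist() for k,v in o.items()}, ctrl.tip_extent)
for n in ["scene","top","wrist"]:
    p=read_camera(n); cv2.imwrite(f"pics/{n}0.png",p["color"][:,:,::-1])
    print(n,np.round(p["K"],1).tolist(),np.round(p["R"],3).tolist(),np.round(p["t"],1).tolist())
    for th in ["swatch_stand","swatch_leaf","note_block","charger","parts_jar","glue_stick","leaf_edge"]:
        r=search_frame(th,p); print(th,[(np.round(d["at"]).tolist(),round(d["confidence"],2)) for d in r[:2]])
E
```

```text
pics
{'t': 0.0, 'qpos': [1.477, 0.041, 0.084, -0.001, -1.616, -0.334], 'joint_vel': [-0.0, 0.0, 0.0, -0.0, 0.001, -0.001], 'effort': [-0.0, -36.82, 34.742, 6.932, -0.005, -0.0], 'tool_pos': [248.705, 545.683, 247.253], 'ee_rot': [-1.985, 0.433, 1.986], 'contact_force': [0.037, 0.541, -0.182], 'ft_torque': [-0.01, 0.016, 0.022], 'width': 1.003} 17.0
scene [[483.8, 0.0, 324.8], [0.0, 483.8, 195.3], [0.0, 0.0, 1.0]] [[0.97, -0.244, 0.004], [-0.208, -0.835, -0.51], [0.128, 0.493, -0.86]] [-535.2, 200.8, 1151.0]
swatch_stand [([506.0, -166.0, 22.0], 0.86)]
swatch_leaf [([506.0, -214.0, 85.0], 0.84)]
note_block [([548.0, 17.0, 26.0], 0.67)]
charger [([503.0, -168.0, 20.0], 0.55), ([505.0, -214.0, 79.0], 0.28)]
parts_jar [([618.0, -196.0, 70.0], 0.78), ([629.0, -69.0, 76.0], 0.52)]
glue_stick [([624.0, -66.0, 72.0], 0.51)]
leaf_edge [([502.0, -214.0, 77.0], 0.62)]
top [[371.1, 0.0, 321.6], [0.0, 371.1, 202.6], [0.0, 0.0, 1.0]] [[-0.009, -1.0, 0.026], [-0.997, 0.007, -0.071], [0.071, -0.027, -0.997]] [24.5, 585.5, 979.2]
swatch_stand [([509.0, -162.0, 18.0], 0.74)]
swatch_leaf [([507.0, -216.0, 77.0], 0.75)]
note_block [([546.0, 24.0, 18.0], 0.85), ([573.0, -369.0, 29.0], 0.27)]
charger [([572.0, -370.0, 27.0], 0.82)]
parts_jar [([620.0, -180.0, 71.0], 0.55)]
glue_stick [([625.0, -61.0, 91.0], 0.63)]
leaf_edge [([505.0, -212.0, 78.0], 0.97)]
wrist [[306.3, 0.0, 316.0], [0.0, 306.3, 202.4], [0.0, 0.0, 1.0]] [[-0.414, -0.91, -0.001], [-0.878, 0.4, 0.262], [-0.238, 0.109, -0.965]] [601.2, -34.3, 378.6]
swatch_stand []
swatch_leaf []
note_block []
charger []
parts_jar []
glue_stick []
leaf_edge []
```

View pics/scene0.png

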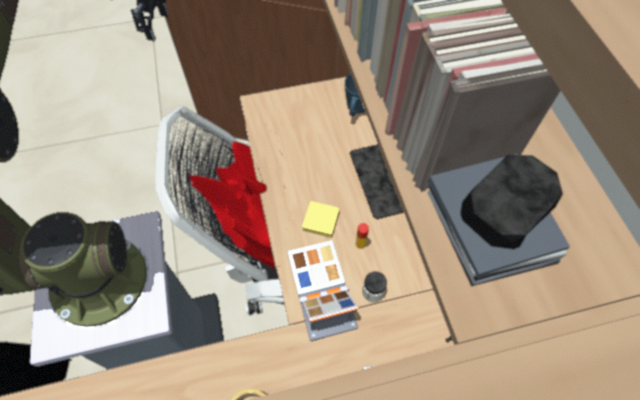

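View pics/top0.png

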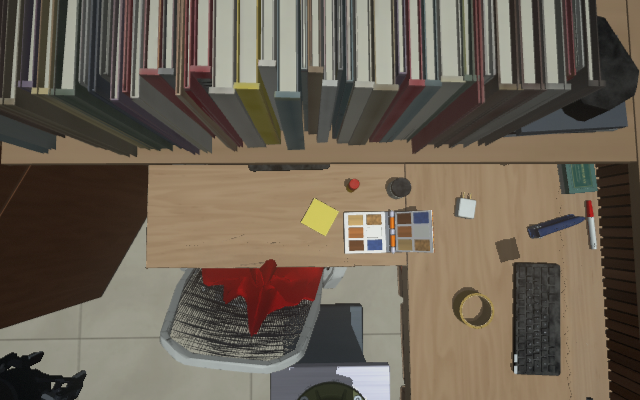

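```bash
python3 - <<'E'
import cv2
t=cv2.imread("pics/top0.png")[170:270,330:450]; cv2.imwrite("pics/t0z.png",cv2.resize(t,None,fx=6,fy=6,interpolation=cv2.INTER_CUBIC))
t=cv2.imread("pics/scene0.png")[225:345,275:400]; cv2.imwrite("pics/s0z.png",cv2.resize(t,None,fx=5,fy=5,interpolation=cv2.INTER_CUBIC))
E
```

```text
(no output)
```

View pics/t0z.png

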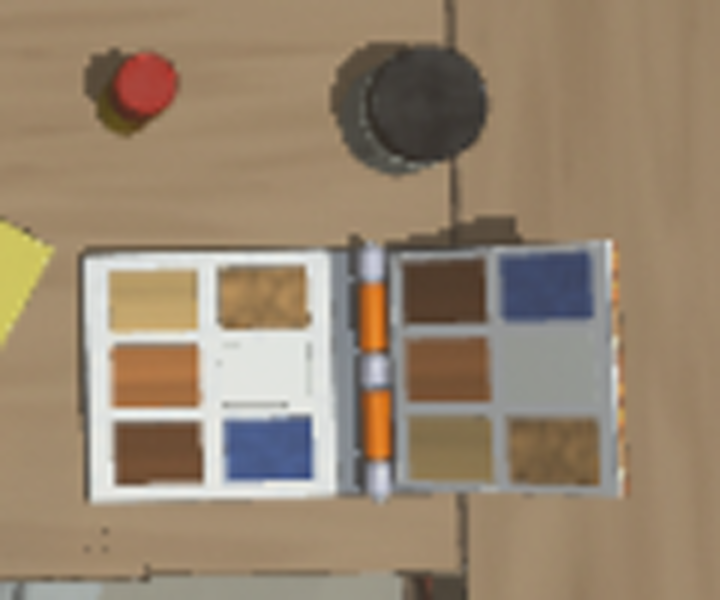

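View pics/s0z.png

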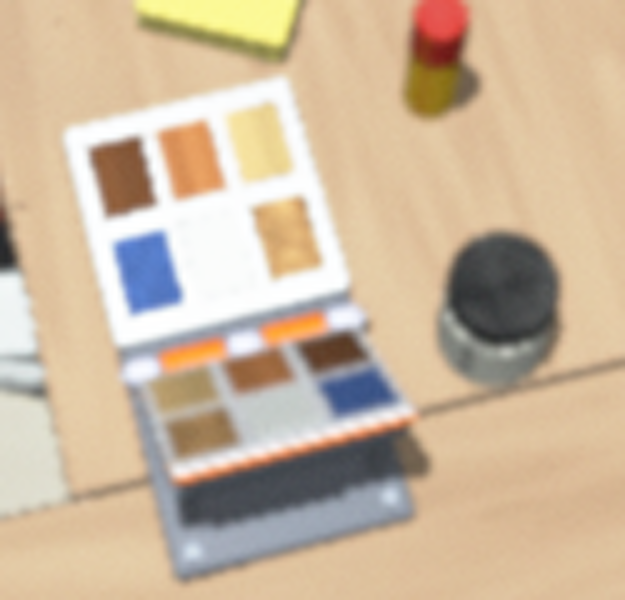

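```bash
cat > fit.py <<'E'
import numpy as np
from scipy.optimize import least_squares
def leafpt(x,r,a,off):
    th=np.pi/4+a
    return np.array([x,-r*np.cos(th)+off*np.sin(th),21+r*np.sin(th)+off*np.cos(th)])
def world(p,s):
    c,n=np.cos(s[2]),np.sin(s[2]); return np.array([s[0]+c*p[0]-n*p[1],s[1]+n*p[0]+c*p[1],p[2]])
def proj(P,cam):
    q=cam["R"]@P+cam["t"]; return (cam["K"]@q)[:2]/q[2]
E
python3 - <<'E'
from fit import *
from cell import read_camera
C={n:read_camera(n) for n in ("top","scene")}
z=lambda n,p:(np.array(p)/6+[330,170]-.4) if n=="top" else (np.array(p)/5+[275,225]-.4)
obs=[("top",(83,252),1,129),("top",(90,500),-1,129),("top",(338,495),-1,17),("top",(328,248),1,17),
("scene",(65,128),-1,129),("scene",(290,78),1,129),("scene",(350,285),1,17),("scene",(122,345),-1,17)]
lf=[("top",(605,240),52,2.8),("top",(615,495),-52,2.8),("scene",(175,475),-52,2.8),("scene",(411,408),52,2.8),("scene",(183,488),-52,-2.8),("scene",(413,420),52,-2.8)]
bs=[("scene",(183,578),-56,-92),("scene",(412,515),56,-92)]
def res(s,off=True):
    r=[]
    for n,p,sx,y in obs: r.append(proj(world([sx*s[4],y,16],s),C[n])+(s[5:7] if n=="scene" else s[7:9])-z(n,p))
    for n,p,x,o in lf: r.append(proj(world(leafpt(x,125,s[3],o),s),C[n])+(s[5:7] if n=="scene" else s[7:9])-z(n,p))
    for n,p,x,y in bs: r.append(proj(world([x,y,10],s),C[n])+(s[5:7] if n=="scene" else s[7:9])-z(n,p))
    r=np.array(r)
    return np.r_[r.ravel(), (np.array(s[5:9]))/1.0]
S=least_squares(res,[507,-165,0,.2,54,0,0,0,0])
print(np.round(S.x,3)); print(np.round(S.fun[:-4].reshape(-1,2),1).tolist())
s=S.x
print("edge",world(leafpt(0,125,s[3],0),s))
E
```

```text
[ 5.07053e+02 -1.68785e+02  1.60000e-02  9.70000e-02  5.56080e+01
  0.00000e+00  4.78000e-01 -3.18000e-01 -6.60000e-02]
[[-0.4, 0.2], [-0.4, 0.2], [-0.2, -0.0], [-0.0, -0.1], [0.3, 0.4], [-0.5, -0.3], [0.2, 0.2], [-0.3, -0.0], [0.5, -0.3], [0.8, 0.1], [-0.6, -0.4], [1.1, 0.1], [-1.6, -0.5], [1.2, 0.2], [-1.1, 0.2], [1.5, -0.3]]
edge [ 508.30889117 -248.17557782  117.54315403]
```

```bash
python3 - <<'E'
from cell import ctrl
import numpy as np
from scipy.spatial.transform import Rotation as Ro
o=ctrl.observe(); R=Ro.from_rotvec(o["ee_rot"]).as_matrix(); print(R.round(3))
for ys in ([0,1,0],[0,-1,0],[1,0,0],[-1,0,0]):
    x=np.array([0,0,-1.]);y=np.array(ys,float);D=np.c_[x,y,np.cross(x,y)]
    print(ys,(Ro.from_matrix(R.T@D).as_rotvec()/np.pi).round(4))
E
```

```text
[[-0.    -0.415 -0.91 ]
 [-0.    -0.91   0.415]
 [-1.     0.    -0.   ]]
[0, 1, 0] [ 8.638e-01 -1.000e-04  0.000e+00]
[0, -1, 0] [-0.1362 -0.     -0.    ]
[1, 0, 0] [-0.6362  0.     -0.    ]
[-1, 0, 0] [ 0.3638 -0.     -0.    ]
```

Emit:
{"op": "carry_out", "data": {"rows": [[0.364,0,0,0,0.926,-0.86,-1],[0.364,0,0,0,0.926,-0.86,-1],[0.364,0,0,0,0.926,-0.86,-1],[0.364,0,0,0,0.926,-0.86,-1],[0.364,0,0,0,0.926,-0.86,-1],[0.364,0,0,0,0.926,-0.86,-1],[0.364,0,0,0,0.926,-0.86,-1]], "grip_force": 20}}

```text
t: 2.17
tool_pos: [288.7, 426.0, 248.3]
ee_rot: [-1.209, 1.209, 1.209]
contact_force: [-0.3, 0.4, -0.7]
width: 0.0
```

Emit:
{"op": "carry_out", "data": {"rows": [[0,0,0,0,-0.4,-1,-1],[0,0,0,0,-0.4,-1,-1]]}}

```text
t: 2.42
tool_pos: [329.0, 324.6, 248.4]
ee_rot: [-1.212, 1.207, 1.212]
contact_force: [0.2, 0.4, 0.9]
width: -0.0
```

Emit:
{"op": "carry_out", "data": {"rows": [[0,0,0,0,-0.4,-1,-1],[0,0,0,0,-0.4,-1,-1]]}}

```text
t: 2.68
tool_pos: [369.0, 224.0, 248.7]
ee_rot: [-1.211, 1.207, 1.211]
contact_force: [1.7, 1.1, 1.0]
width: -0.001
```

Emit:
{"op": "carry_out", "data": {"rows": [[0,0,0,0,-0.4,-1,-1],[0,0,0,0,-0.4,-1,-1]]}}

```text
t: 2.92
tool_pos: [409.0, 123.9, 248.8]
ee_rot: [-1.211, 1.207, 1.211]
contact_force: [0.3, 0.9, -1.0]
width: 0.001
```

Emit:
{"op": "carry_out", "data": {"rows": [[0,0,0,0,-0.4,-1,-1],[0,0,0,0,-0.4,-1,-1]]}}

```text
t: 3.18
tool_pos: [448.9, 23.7, 248.6]
ee_rot: [-1.211, 1.207, 1.211]
contact_force: [0.9, 1.0, -0.4]
width: -0.002
```

Emit:
{"op": "carry_out", "data": {"rows": [[0,0,0,0,-0.4,-1,-1],[0,0,0,0,-0.4,-1,-1]]}}

```text
t: 3.42
tool_pos: [488.9, -76.4, 248.4]
ee_rot: [-1.211, 1.208, 1.211]
contact_force: [1.6, -0.3, 0.0]
width: -0.004
```

Emit:
{"op": "carry_out", "data": {"rows": [[0,0,0,0,-0.06,-1,-1],[0,0,0,0,-0.06,-1,-1]]}}

```text
t: 3.68
tool_pos: [494.2, -176.6, 248.1]
ee_rot: [-1.21, 1.209, 1.211]
contact_force: [1.2, 1.0, 1.1]
width: 0.001
```

Emit:
{"op": "carry_out", "data": {"rows": [[0,0,0,0,0,-1,-1],[0,0,0,0,0,-1,-1],[0,0,0,0,0,-1,-1]]}}

```text
t: 4.05
tool_pos: [493.8, -276.4, 247.6]
ee_rot: [-1.208, 1.211, 1.21]
contact_force: [-0.7, 0.5, 0.5]
width: 0.003
```

```bash
python3 - <<'E'
from cell import ctrl, read_camera
import cv2, numpy as np
o=ctrl.observe(); print({k:np.round(v,2).tolist() for k,v in o.items()}, ctrl.tip_extent)
for n in ["scene","wrist"]:
    p=read_camera(n); cv2.imwrite(f"pics/{n}1.png",p["color"][:,:,::-1])
t=cv2.imread("pics/scene1.png")[180:345,240:440]; cv2.imwrite("pics/s1z.png",cv2.resize(t,None,fx=3.5,fy=3.5,interpolation=cv2.INTER_CUBIC))
E
```

```text
{'t': 4.05, 'qpos': [-0.16, -0.05, -0.01, 0.0, -1.62, 0.15], 'joint_vel': [0.05, -0.03, -0.02, -0.01, -0.0, -0.04], 'effort': [-1.34, -31.84, 35.19, 7.15, 0.02, 0.29], 'tool_pos': [493.76, -276.36, 247.6], 'ee_rot': [-1.21, 1.21, 1.21], 'contact_force': [-0.69, 0.55, 0.49], 'ft_torque': [0.06, -0.01, 0.01], 'width': 0.0} 17.0
```

View pics/s1z.png

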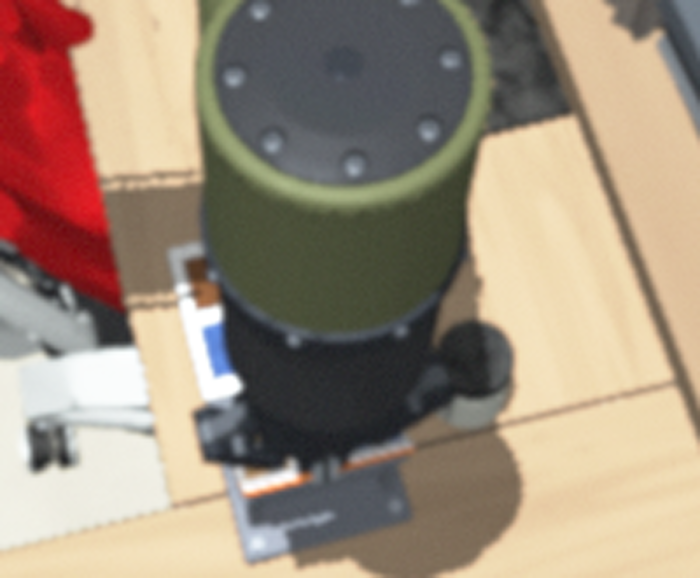

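View pics/wrist1.png

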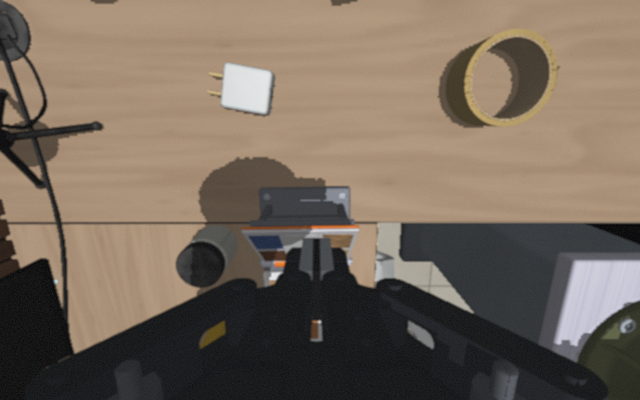

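```bash
python3 - <<'E'
from fit import *
from cell import read_camera
import cv2
c=read_camera("wrist"); s=[507.05,-168.8,.016]
img=c["color"][:,:,::-1].copy()
print("cam at",(-c["R"].T@c["t"]).round())
for a in (0,.1,.2):
    print(a,[proj(world(leafpt(x,125,a,o),s),c).round(1).tolist() for x in(-52,52) for o in(2.8,-2.8)])
print("base",[proj(world([x,-92,10],s),c).round(1).tolist() for x in(-56,56)])
print("tip",proj(np.array([493.8,-276.4,231]),c))
cv2.imwrite("pics/w1z.png",cv2.resize(img[170:300,220:380],None,fx=5,fy=4.5,interpolation=cv2.INTER_CUBIC))
E
```

```text
cam at [ 495. -339.  375.]
0 [[357.9, 215.0], [357.5, 209.5], [242.6, 216.6], [243.3, 211.2]]
0.1 [[358.9, 228.0], [358.5, 222.1], [241.3, 229.7], [241.8, 223.7]]
0.2 [[359.8, 241.9], [359.4, 235.6], [240.3, 243.6], [240.7, 237.3]]
base [[350.2, 185.4], [258.1, 186.7]]
tip [317.14383572 247.90948794]
```

View pics/w1z.png

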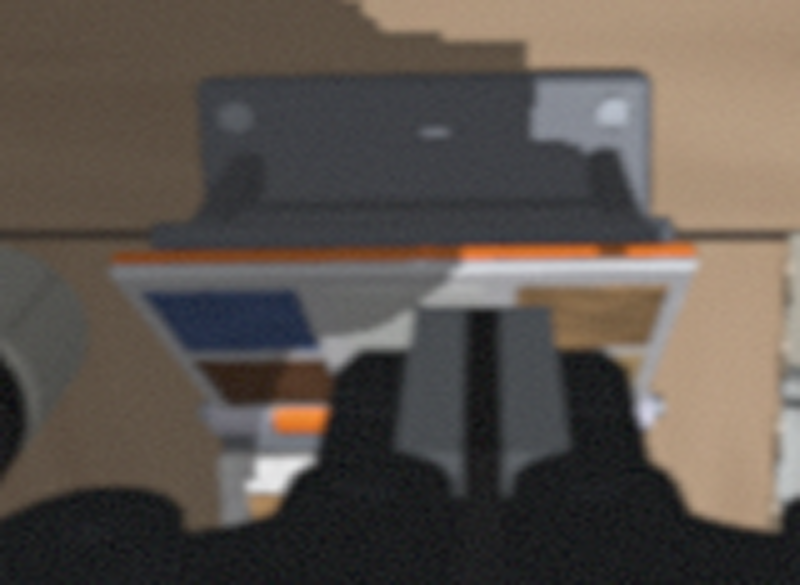

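Emit:
{"op": "carry_out", "data": {"rows": [[0,0,0,0.5,0,0,-1],[0,0,0,1,0,0,-1],[0,0,0,1,0,0,-1]]}}

```text
t: 4.58
tool_pos: [492.5, -272.3, 144.4]
ee_rot: [-1.205, 1.212, 1.217]
contact_force: [-0.0, -0.8, 0.4]
width: -0.001
```

Emit:
{"op": "carry_out", "data": {"rows": [[0,0,0,0.2,0,0,-1],[0,0,0,0.36,0,0,-1],[0,0,0,0.36,0,0,-1]]}}

```text
t: 4.95
tool_pos: [493.9, -273.9, 111.3]
ee_rot: [-1.208, 1.21, 1.21]
contact_force: [0.2, -0.7, -1.4]
width: -0.001
```

Emit:
{"op": "carry_out", "data": {"rows": [[0,0,0,0,0,0.06,-1],[0,0,0,0,0,0.12,-1],[0,0,0,-0.04,0,0.17,-1],[0,0,0,-0.08,0,0.23,-1],[0,0,0,-0.12,0,0.29,-1],[0,0,0,-0.17,0,0.39,-1],[0,0,0,-0.22,0,0.49,-1],[0,0,0,-0.22,0,0.49,-1]]}}

```text
t: 5.95
tool_pos: [494.7, -224.1, 134.7]
ee_rot: [-1.21, 1.208, 1.209]
contact_force: [-0.3, -0.0, -0.8]
width: -0.001
```

```bash
python3 - <<'E'
from cell import ctrl, read_camera
import cv2, numpy as np
p=read_camera("wrist"); q=read_camera("scene")
a=p["color"][150:400,150:490,::-1]; b=q["color"][200:345,240:440,::-1]
cv2.imwrite("pics/c2.png",np.hstack([cv2.resize(a,(400,400)),cv2.resize(b,(400,400))]))
print(ctrl.observe()["contact_force"])
E
```

```text
[ 0.10055706 -0.14977353 -0.90986459]
```

View pics/c2.png

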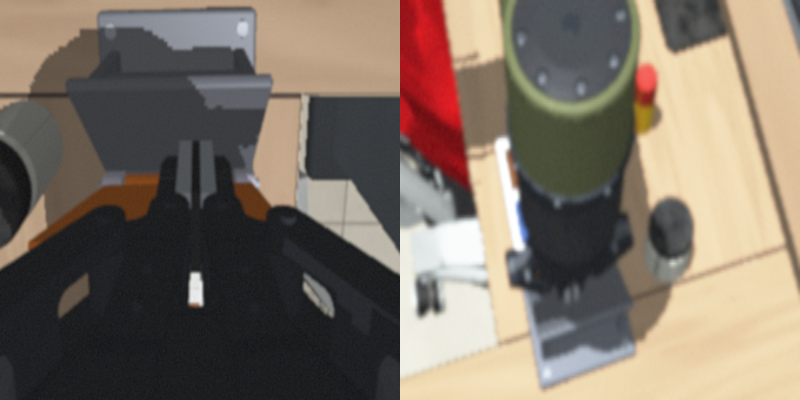

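Emit:
{"op": "carry_out", "data": {"rows": [[0,0,0,-0.03,0,0.1,-1],[0,0,0,-0.06,0,0.2,-1],[0,0,0,-0.08,0,0.31,-1],[0,0,0,-0.09,0,0.42,-1],[0,0,0,-0.09,0,0.51,-1],[0,0,0,-0.08,0,0.6,-1],[0,0,0,-0.06,0,0.69,-1],[0,0,0,-0.04,0,0.78,-1],[0,0,0,0,0,0.87,-1],[0,0,0,0.04,0,0.95,-1],[0,0,0,0.04,0,0.95,-1]]}}

```text
t: 7.42
tool_pos: [494.3, -129.5, 129.8]
ee_rot: [-1.209, 1.209, 1.21]
contact_force: [-0.7, -0.5, -0.4]
width: 0.003
```

```bash
python3 - <<'E'
from cell import ctrl, read_camera
import cv2, numpy as np
p=read_camera("wrist"); q=read_camera("scene")
a=p["color"][150:400,150:490,::-1]; b=q["color"][200:345,240:440,::-1]
cv2.imwrite("pics/c3.png",np.hstack([cv2.resize(a,(400,400)),cv2.resize(b,(400,400))]))
print(ctrl.observe()["contact_force"])
E
```

```text
[ 0.0061097  -0.5769792   0.22383105]
```

View pics/c3.png

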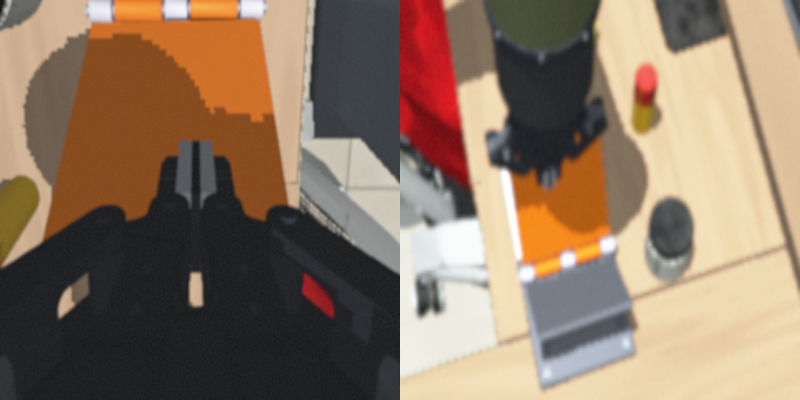

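Emit:
{"op": "carry_out", "data": {"rows": [[0,0,0,0.05,0,0.08,-1],[0,0,0,0.1,0,0.15,-1],[0,0,0,0.16,0,0.22,-1],[0,0,0,0.23,0,0.29,-1],[0,0,0,0.3,0,0.35,-1],[0,0,0,0.37,0,0.4,-1],[0,0,0,0.45,0,0.44,-1],[0,0,0,0.53,0,0.48,-1],[0,0,0,0.6,0,0.5,-1],[0,0,0,0.66,0,0.52,-1],[0,0,0,0.71,0,0.53,-1],[0,0,0,0.75,0,0.54,-1],[0,0,0,0.79,0,0.54,-1],[0,0,0,0.82,0,0.54,-1],[0,0,0,0.84,0,0.54,-1],[0,0,0,0.86,0,0.54,-1],[0,0,0,0.86,0,0.54,-1]]}}

```text
t: 9.65
tool_pos: [494.4, -76.2, 44.2]
ee_rot: [-1.209, 1.21, 1.209]
contact_force: [0.1, -0.4, -0.2]
width: 0.003
```

Emit:
{"op": "carry_out", "data": {"rows": [[0,0,0,0.01,0,0,-1],[0,0,0,0.02,0,0,-1],[0,0,0,0.02,0,0,-1]]}}

```text
t: 10.02
tool_pos: [494.4, -76.1, 42.3]
ee_rot: [-1.209, 1.21, 1.209]
contact_force: [-0.2, 0.5, -0.8]
width: -0.003
```

Tip now about 25 mm high; press on gently in 1 mm steps until the stop shows in the force.

Emit:
{"op": "carry_out", "data": {"rows": [[0,0,0,0.01,0,0,-1],[0,0,0,0.01,0,0,-1]]}}

```text
t: 10.28
tool_pos: [494.4, -76.1, 41.2]
ee_rot: [-1.209, 1.21, 1.209]
contact_force: [0.4, -0.0, -0.2]
width: -0.001
```

Emit:
{"op": "carry_out", "data": {"rows": [[0,0,0,0.01,0,0,-1],[0,0,0,0.01,0,0,-1]]}}

```text
t: 10.52
tool_pos: [494.6, -76.2, 40.9]
ee_rot: [-1.209, 1.209, 1.209]
contact_force: [-2.5, -0.4, 5.0]
width: 0.0
```

Emit:
{"op": "carry_out", "data": {"rows": [[0,0,0,0.01,0,0,-1],[0,0,0,0.01,0,0,-1]]}}

```text
t: 10.78
tool_pos: [494.6, -76.2, 40.8]
ee_rot: [-1.21, 1.209, 1.208]
contact_force: [-5.6, 1.6, 11.0]
width: 0.001
```

Solid stop at the flat height. Now lift straight off, slowly, then away.

Emit:
{"op": "carry_out", "data": {"rows": [[0,0,0,-0.02,0,0,-1],[0,0,0,-0.06,0,0,-1],[0,0,0,-0.2,0,0,-1],[0,0,0,-0.6,0,0,-1],[0,0,0,-1,0,0,-1],[0,0,0,-1,0,0,-1]]}}

```text
t: 11.52
tool_pos: [496.5, -76.2, 144.2]
ee_rot: [-1.212, 1.204, 1.203]
contact_force: [0.3, 0.2, -0.8]
width: 0.001
```

Emit:
{"op": "carry_out", "data": {"rows": [[0,0,0,-0.9,0.3,0.5,-1],[0,0,0,-0.9,0.3,1,-1],[0,0,0,-0.9,0.3,1,-1]]}}

```text
t: 11.9
tool_pos: [464.6, 25.9, 231.8]
ee_rot: [-1.211, 1.205, 1.209]
contact_force: [0.3, -0.2, -0.2]
width: 0.002
```

Emit:
{"op": "carry_out", "data": {"rows": [[0,0,0,0,0.5,1,-1],[0,0,0,0,0.5,1,-1],[0,0,0,0,0.5,1,-1]]}}

```text
t: 12.28
tool_pos: [413.4, 126.0, 228.7]
ee_rot: [-1.212, 1.208, 1.213]
contact_force: [0.1, -0.2, 0.3]
width: 0.0
```

Emit:
{"op": "carry_out", "data": {"rows": [[0,0,0,0,0.3,1,-1],[0,0,0,0,0.3,1,-1],[0,0,0,0,0.3,1,-1]]}}

```text
t: 12.65
tool_pos: [384.2, 225.0, 228.2]
ee_rot: [-1.211, 1.211, 1.211]
contact_force: [-0.1, -0.3, -0.0]
width: 0.001
```

```bash
python3 - <<'E'
from cell import ctrl, read_camera, search_frame
from fit import *
import cv2
q=read_camera("scene");p=read_camera("top")
s=[507.05,-168.8,.016]
for a in (2.2,2.3,2.356):
  for c,o in((q,(0,.5)),(p,(-.3,0))): print(a,[(proj(world(leafpt(x,125,a,-2.8),s),c)-o).round(1).tolist() for x in(-52,52)])
b=q["color"][200:345,240:440,::-1]; a=p["color"][170:270,300:500,::-1]
cv2.imwrite("pics/c4.png",np.vstack([cv2.resize(b,(600,330)),cv2.resize(a,(540,270))[:, :540] if 0 else cv2.resize(a,(600,270))]))
cv2.imwrite("pics/s4.png",cv2.resize(q["color"][225:345,275:400,::-1],None,fx=5,fy=5,interpolation=cv2.INTER_CUBIC))
cv2.imwrite("pics/t4.png",cv2.resize(p["color"][170:270,330:450,::-1],None,fx=6,fy=6,interpolation=cv2.INTER_CUBIC))
for th in ["note_block","charger","parts_jar","glue_stick","leaf_edge"]:
    print(th,[(np.round(d["at"]).tolist(),round(d["confidence"],2)) for d in search_frame(th,p)[:2]])
print(ctrl.observe()["contact_force"],ctrl.observe()["tool_pos"])
E
```

```text
2.2 [[289.2, 246.8], [331.5, 236.6]]
2.2 [[348.0, 252.5], [346.8, 212.7]]
2.3 [[289.4, 248.4], [331.2, 238.2]]
2.3 [[347.0, 252.2], [345.8, 212.9]]
2.356 [[289.5, 249.4], [331.1, 239.4]]
2.356 [[346.6, 252.0], [345.4, 213.0]]
note_block [([545.0, 23.0, 19.0], 0.71)]
charger [([573.0, -370.0, 30.0], 0.59)]
parts_jar [([621.0, -180.0, 69.0], 0.66)]
glue_stick [([625.0, -61.0, 90.0], 0.41)]
leaf_edge [([504.0, -102.0, 23.0], 0.67)]
[ 0.22562862 -0.19867591  0.21744749] [385.01233908 223.11551765 229.34757667]
```

View pics/s4.png

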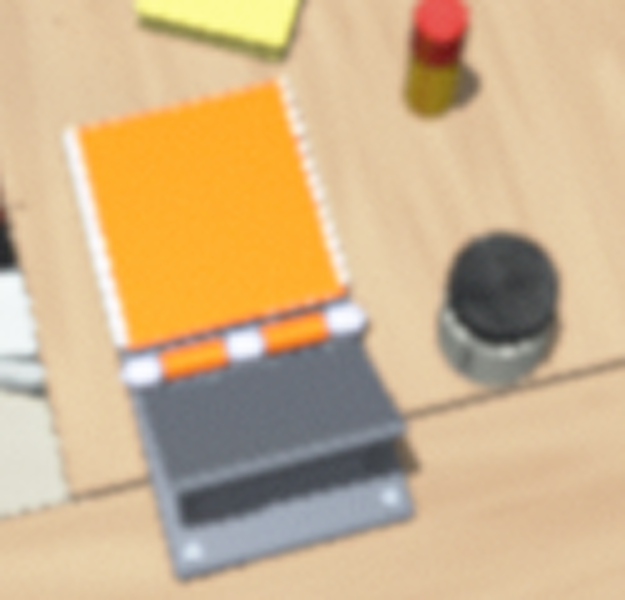

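View pics/t4.png

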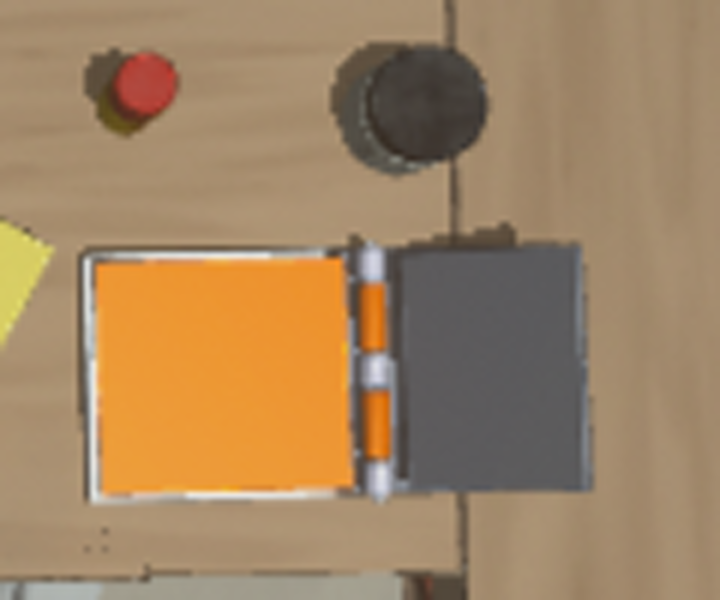

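```bash
python3 -c "
from cell import ctrl
print(ctrl.observe()['joint_vel'],ctrl.observe()['contact_force']); print(ctrl.hand_in())"
```

```text
[ 0.00529656 -0.00111226  0.00239955 -0.00160852 -0.00039204 -0.00031125] [ 0.22562862 -0.19867591  0.21744749]
the job is handed in; nothing more can be done
None
```

The leaf now lies flat on the tray with its orange back up, and the job was handed in about 13 s into the 35 s allowed.

I pushed it over with shut fingertips, under the overhanging edge and then along its arc. At the end I pressed down in 1 mm steps. The contact force rose to about 11 N upward, with the fingertips about 24 mm above the desk, the height of the leaf's upper side when flat. I then lifted straight off and moved the arm clear.

- **Leaf:** In the top and scene pictures after lifting off, the leaf's free edge is within about 1 pixel of where it should be when flat on the stop.
- **Other things:** The notes, charger, jar and glue stick were found within about 3 mm of where they started, which is within the measuring error.
- **Arm at hand-in:** It was still, with no force on it beyond sensor noise.

No check failed or disagreed.

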